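# Close the leak-test block and draw its plunger to the mark

## Task

Set up a leak test: take the orange-handled shutter blade out of its white stand, slide it edgewise all the way down into the slot of the grey test block and let go of it. Then take the black knob of the plunger and draw the rod straight up, without forcing it sideways, until the red band is just fully out of the bore (no more than about 10 mm of bare steel showing below the band) and keep holding it there, still, with the rod's end left in the bore: the program finishes while holding. Leave the vials, marker and petri dish alone.

Things in the scene. Friction and masses are not known exactly. Their poses are not given: they have to be found in the camera images.
- fixture: Fixed test block: grey metal block 60 (x) x 150 (y) x 80 (z) mm on a blue flange 100 x 180 x 8 mm, small brass port and round dial on its -x face (sticking out up to 18 mm). Origin: centre of the underside on the worktop; z up. At y = -38 mm of its frame the top has the slot, at y = +42 mm the bore.
- slot_mouth (a point): Centre of the slot's mouth in the block's flat top, 80 mm above the worktop; axes as the block's. The slot is 53.5 mm long along y, 9 mm wide along x, 70 mm deep.
- bore_mouth (a point): Centre of the bore's mouth in the block's top, 80 mm above the worktop; axes as the block's. Vertical blind bore, diameter 17.5 mm, 70 mm deep.
- plunger: Loose upright plunger, 0.2 kg, standing on the bottom of the bore at the start. Origin: centre of the rod's foot, z along the rod. Steel rod diameter 16 mm, z = 0 to 86 mm; red band round it z = 30 to 40 mm (hidden in the bore at the start); black round knob diameter 28 mm, z = 86 to 118 mm. At the start the foot is 70 mm below the mouth.
- band_edge (a point): Point on the plunger's axis at the lower edge of the red band, 30 mm above the foot. It is 40 mm below the bore's mouth at the start, and comes level with the mouth after 40 mm of lift.
- stand: Fixed white parking stand for the blade, 50 (x) x 84 (y) x 38 (z) mm. Origin: centre of the underside; slot in its top along y, 53.5 x 9 mm, 30 mm deep, at the centre.
- shutter: Loose shutter blade, 0.09 kg, upright in the stand at the start. Origin: centre of its lower edge (then 8 mm above the worktop), z up, y along its width, x through its thickness. Steel tongue 6.5 x 50 mm (x, y), z = 0 to 42 mm; steel shoulder 18 x 62 mm, z = 42 to 48; orange grip 12 x 52 mm, z = 48 to 76, gripped from above across x. Either way round is right.
- shoulder (a point): Centre of the underside of the blade's shoulder, 42 mm above its lower edge; it stops on the block's top, level with the slot's mouth, when the blade is home.
- vial_0: White vial with a green cap, 26 x 26 x 49 mm, bystander. Origin: centre of the underside.
- vial_3: Brown vial with a purple cap, 26 x 26 x 49 mm, bystander. Origin: centre of the underside.
- marker_1: Marker with a red cap lying behind the block, 128 x 12 x 12 mm, bystander. Origin: centre of the underside, x along its length.
- petri_dish_1: Pink petri dish, diameter 83 mm, 17 mm high, bystander. Origin: centre of the underside.
Mind the look-alikes: they are no part of the job. Leave any pink look-alike of the plunger alone.

How it is judged:
By the outcome, as a careful person would: the job done as asked, in the order asked, and still so for the second after the job is handed in, while the arm keeps its last pose, push and grip.
It also fails if it takes over 54 s, if anything falls off the work surface, if the arm or the gripper's body presses on something with over 40 N, if the wrist force passes 120 N, or if a joint passes its speed limit or range.

## Robot

A 6-joint arm with a two-finger parallel gripper is mounted at the origin on a cart in front of the work surface, level with it; the furniture and walls round the work are solid. World frame = base frame: x ahead of the robot, y to its left, z up, the work surface at z = 0. Lengths are in m, angles in rad, forces in N, time in s.
With the tool pointing down it reaches from about 0.3 to 0.775 m from the base axis. Payload 14.6 kg.
Tool frame: the origin (TCP) lies between the finger pads; the fingertips stand 11 mm ahead of it and the grasp point (between the pads) lies 8 mm behind it; y points along the fingers, x is the direction in which the jaws open and shut, and the axes are right-handed (so a half turn about y gives the same grasp; the last joint's range is limited). The gripper opens to 94 mm and grips with 3 to 60 N. Pads are 16 mm wide; open, the fingers measure 119 mm over their backs; the gripper's body (75 mm by 177 mm) begins 78 mm behind the grasp point.
Start: joints at [-0.067, 0.3, 1.521, -0, 1.321, -0.067], TCP at [0.55, -0, 0.216] pointing down, gripper open.
Joint ranges: [-3.03, 3.03], [-0.79, 2.21], [0.23, 2.52], [-1.04, 4.18], [0, 3.07], [-2.55, 2.55]. Speed limits (rad/s): [2.22, 2.22, 2.57, 3.14, 3.14, 3.14].

## Interface

Orientations are given as a unit quaternion [w, x, y, z].
In Python, from bench import * gives the robot as it stands.
- The arm moves only by the tool carry_out, never from a script. Its argument "deltas" is text: rows parted by semicolons, each of 4 numbers parted by spaces: the shift along the tool's x, y, z in cm, then the turn about the tool's y in degrees. In form: x y z twist; .... A call has exactly 5 rows; each row shifts and turns the commanded pose from where the row before left it, along the tool's axes as they then stand; what a row does not reach is not made up. A row lasts 1/8 s, in which the tool goes at most 62.5 mm and 10.7 degrees, less where a joint would pass 70% of its speed; a pose out of reach is approached as far as the arm can. A call is refused whole if a number of a shift passes 6.25 or a number of a turn 10.7, either way. A call with a gripper value outside its range is refused whole. "grip" is the opening, from 0 (shut) to 1 (fully open), set as the call begins (left out, the last holds). The fingers move at their own pace and stop on an object; "force" is the grip in N (left out, the last holds). Time passes only in rows, so rows that do not move let the fingers close, or fill a call up. It gives the time, the measured TCP pose, the force and the opening at its end, in the units of the state.
- get_obs(): the state, without advancing time (a new reading comes with each control period).
- grab_frame(name): name is "scene" or "side" or "wrist"; returns the picture (480x640x3 uint8, red, green, blue); there is no depth.
- calibration(name): a dict with "fx", "fy", "cx", "cy" (pixels), "rvec" (rotation vector, rad) and "tvec" (3), from world to camera coordinates, as OpenCV has them. Camera axes: x right, y down, z forward; pixel columns grow to the right and rows downward; lengths in m; the calibration is good to about 2 mm. A picture is of the moment at which its call begins: read the wrist's pose just before it. calibration takes no time and is no camera call; for the wrist camera it gives the pose at the moment of the call.
- sign_off(): hands the job in, once; it reports no verdict.
Trained networks look in the newest picture that a camera, given by its name, has taken for a name from the list of things; names that differ only in an ending like _2 or _b are one class to them, and where a whole thing is asked for, a point or a joint stands for the part that bears it (a point fixed in the world has none). Each returns a list of dicts, best first, with "conf" (0 to 1); they miss things now and then, are a little off and sometimes report something else, mostly with a low value. They report only what shows in the picture. A call takes as long as a camera call. They do not tell look-alikes from the thing itself.
- cut_out(name, camera): "mask" (480x640 bool, what is visible of it) and "extent" ([left, top, right, bottom] in pixels, round what is visible of it).
- tip_of(name, camera): "location" ([column, row] in pixels: a listed point, or the origin of a listed thing).
The state is a dict: "t": time; "joint_positions": joint angles; "dq": joint speeds; "joint_torque": joint torques, N m; "tool_pos": TCP position; "tool_rot": TCP orientation; "force": force on the tool from outside, world axes, zero at the start; "ft_torque": the same for the moment, N m; "grip_width": finger opening in m.
Only numpy, scipy, OpenCV 4.12 (cv2) and the standard library are available. Lean on these libraries where they do the work, as an engineer would, in place of code of your own. Each camera call takes 0.05 s, during which the arm holds its last target. There are 200 camera calls.

## Working session

There is one attempt and no reset: what is moved stays moved. The work goes in short steps, Python scripts to look and compute and a tool call to move; the robot and the scene stay as the last step left them, time stands still between calls to the robot, and variables do not carry over. Pictures are saved under pics/ and viewed, about 8 in all and at most 12, crops included, and the job is handed in when it is done.

Besides the shell and the picture viewer there is one more tool, called after "Call:" by a JSON object that holds its "method" and its "body". carry_out: Moves the arm, as the interface text tells. Its arguments: {"type":"object","properties":{"deltas":{"type":"string"},"grip":{"type":"number"},"force":{"type":"number"}},"required":["deltas"]}

```bash
mkdir -p pics; ls; cat > h.py <<'E'
from bench import *
import numpy as np, cv2
def cam(n):
    c=calibration(n); K=np.array([[c['fx'],0,c['cx']],[0,c['fy'],c['cy']],[0,0,1.]])
    return K,cv2.Rodrigues(np.array(c['rvec'],float))[0],np.array(c['tvec'],float).reshape(3)
def ray(n,uv):
    K,R,t=cam(n); d=R.T@np.linalg.solve(K,[uv[0],uv[1],1.]); return -R.T@t,d/np.linalg.norm(d)
def tri(rays):
    A=np.zeros((3,3));b=np.zeros(3)
    for o,d in rays:
        P=np.eye(3)-np.outer(d,d);A+=P;b+=P@o
    p=np.linalg.solve(A,b); return p,max(np.linalg.norm(np.cross(p-o,d)) for o,d in rays)
def atz(r,z): o,d=r; return o+d*(z-o[2])/d[2]
def proj(n,p):
    K,R,t=cam(n); q=K@(R@np.asarray(p)+t); return q[:2]/q[2]
def save(n,f,crop=None):
    im=grab_frame(n)
    cv2.imwrite('pics/'+f,im[:,:,::-1]); return im
E
python3 - <<'E'
from h import *
o=get_obs(); print(o['t'],o['tool_pos'],o['tool_rot'],o['force'],o['grip_width'])
ims=[]
for n in ('scene','side','wrist'):
    ims.append(grab_frame(n)[:,:,::-1])
    print(n,-cam(n)[1].T@cam(n)[2])
    for k in ('slot_mouth','bore_mouth','plunger','band_edge','stand','shutter','shoulder','fixture'):
        for r in tip_of(k,n)[:3]: print(' ',k,np.round(r['location'],1),round(r['conf'],2), np.round(atz(ray(n,r['location']),{'slot_mouth':.08,'bore_mouth':.08,'plunger':.01,'stand':0,'shutter':.008,'shoulder':.05,'band_edge':.04,'fixture':0}[k]),4))
cv2.imwrite('pics/a.png',cv2.resize(np.hstack(ims[:2]),(800,300),interpolation=cv2.INTER_AREA)); cv2.imwrite('pics/w.png',ims[2]);cv2.imwrite('pics/s.png',ims[0])
E
```

```text
pics
0.0 [ 5.49751962e-01 -6.85021530e-06  2.15898180e-01] [ 7.07125365e-01 -7.07087978e-01  4.01057524e-04  3.85715281e-04] [ 0.07507275 -0.09646498 -0.96612917] 0.09364666100473878
scene [ 0.17172483 -0.47568323  0.69698854]
  slot_mouth [273.6 236.9] 0.62 [0.4751 0.0607 0.08  ]
  slot_mouth [357.6 335.6] 0.47 [ 0.4652 -0.1878  0.08  ]
  bore_mouth [254.1 212.9] 0.63 [0.4795 0.1356 0.08  ]
  bore_mouth [254. 227.] 0.36 [0.4597 0.1029 0.08  ]
  plunger [283.  196.7] 0.87 [0.5923 0.2135 0.01  ]
  plunger [334.  372.7] 0.43 [ 0.425  -0.1864  0.01  ]
  band_edge [360.7 210.5] 0.71 [0.6783 0.0571 0.04  ]
  band_edge [257.2 224. ] 0.68 [0.4878 0.1441 0.04  ]
  band_edge [278.4 185.5] 0.62 [0.586  0.2196 0.04  ]
  stand [333.6 373.7] 0.95 [ 0.4271 -0.1832  0.    ]
  shutter [335.8 372. ] 0.87 [ 0.4288 -0.1862  0.008 ]
  shoulder [335.4 355.3] 0.67 [ 0.4298 -0.1813  0.05  ]
  fixture [263.6 251.7] 0.72 [0.4764 0.1071 0.    ]
side [0.23922074 0.55437518 0.63934061]
  slot_mouth [345.5 252.4] 0.74 [0.4747 0.06   0.08  ]
  bore_mouth [321.2 284.7] 0.76 [0.4748 0.1397 0.08  ]
  plunger [235.4 
[... 178 characters left out ...]
5 -0.1839  0.008 ]
  shoulder [423.6 194.2] 0.59 [ 0.4291 -0.1835  0.05  ]
  fixture [193.2 317.4] 0.74 [0.6558 0.2468 0.    ]
  fixture [331.  300.1] 0.57 [0.4771 0.1017 0.    ]
wrist [0.54910143 0.07414425 0.38416825]
  slot_mouth [211.6 143.5] 0.6 [0.4747 0.061  0.08  ]
  bore_mouth [208.6  18.2] 0.97 [0.4777 0.1401 0.08  ]
  plunger [230.   37.6] 0.95 [0.4775 0.1411 0.01  ]
  band_edge [223.1  32.2] 0.73 [0.4784 0.1394 0.04  ]
  stand [179.5 416.8] 0.69 [ 0.4044 -0.2197 -0.    ]
  stand [199.8 385. ] 0.6 [ 0.428  -0.1822  0.    ]
  shoulder [179.7 419.4] 0.71 [ 0.4232 -0.1842  0.05  ]
  shoulder [231.7  96.2] 0.55 [0.4843 0.094  0.05  ]
  fixture [231.4  94.7] 0.87 [0.4745 0.0981 0.    ]
```

View pics/s.png

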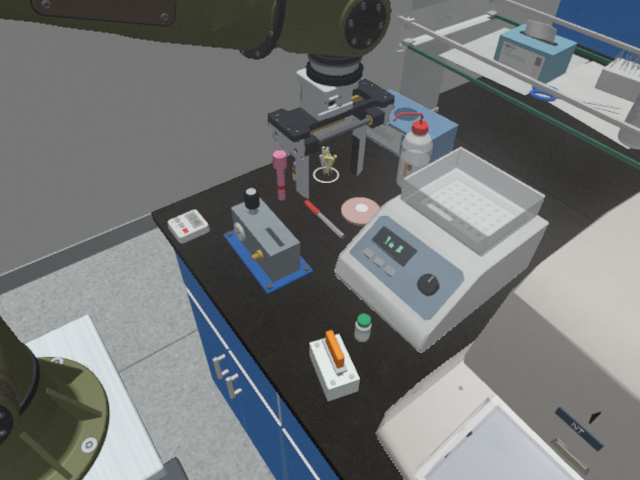

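View pics/w.png

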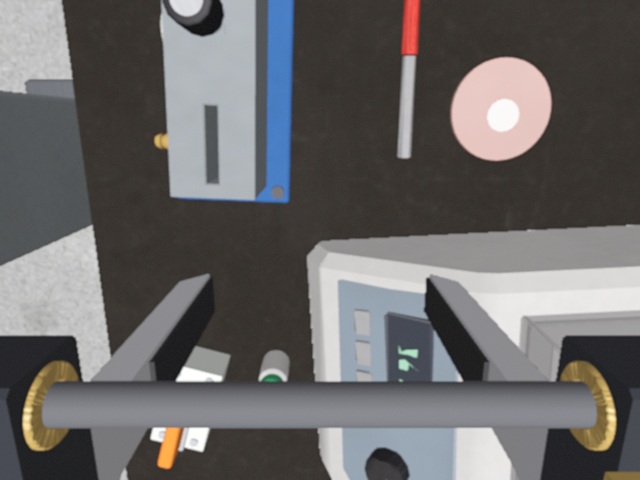

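The scene shows the block with its black-knob plunger (252,197), the pink look-alike (281,175) and the blade in its stand (335,350), with the green-capped vial close by at (363,327). The wrist view shows the slot at (211,145), the knob at (192,5) and the blade at (170,445). Next I move the wrist camera towards the stand for a second view.

Call:
{"method": "carry_out", "body": {"deltas": "-4 0 -4 0; -4 0 -4 0; -4 0 -4 0; 0 0 0 0; 0 0 0 0", "grip": 0.4, "force": 30}}

```text
t: 1.98
tool_pos: [0.4304, -0.1198, 0.2167]
tool_rot: [-0.707, 0.707, 0.0, 0.0]
force: [-1.0, 0.0, 0.1]
grip_width: 0.0473
```

```bash
cat > m.py <<'E'
from h import *
import json
def maskinfo(k,n,z):
    rs=cut_out(k,n)
    if not rs: return None
    r=rs[0]; pts=cv2.findNonZero(r['mask'].astype(np.uint8))
    return r
E
python3 - <<'E'
from h import *
o=get_obs(); print(o['t'],o['tool_pos'],o['tool_rot'])
im={}
for n in ('scene','side','wrist'): im[n]=grab_frame(n)
R={}
for k in ('shoulder','shutter','slot_mouth','bore_mouth','vial_0'):
    rs=[]
    for n in ('scene','side','wrist'):
        for r in tip_of(k,n)[:2]:
            print(k,n,np.round(r['location'],1),round(r['conf'],2))
            if r is not None and len([1 for q in rs if q[0]==n])==0: rs.append((n,ray(n,r['location'])))
    if len(rs)>1: print('  tri',[q[0] for q in rs],tri([q[1] for q in rs]))
# orange grip top outline
for n,z in (('scene',.084),('wrist',.084),('side',.084)):
    hsv=cv2.cvtColor(im[n],cv2.COLOR_RGB2HSV)
    m=cv2.inRange(hsv,(8,150,120),(20,255,255))
    nc,l,st,ce=cv2.connectedComponentsWithStats(m); i=1+np.argmax(st[1:,4])
    c=cv2.findNonZero((l==i).astype(np.uint8)); b=cv2.boxPoints(cv2.minAreaRect(c))
    print(n,'orange',st[i],np.round(ce[i],1)); P=[atz(ray(n,q),z) for q in b]; print(np.round(P,4).tolist())
w=im['wrist'][:,:,::-1]; cv2.imwrite('pics/w2.png',w)
E
```

```text
1.975 [ 0.43041354 -0.1198365   0.2166869 ] [-7.07097929e-01  7.07115533e-01  7.09993520e-05  3.68990292e-04]
shoulder scene [335.6 357.9] 0.77
shoulder side [425.3 195.8] 0.93
shoulder side [232.1 247. ] 0.41
shoulder wrist [313.5 292.9] 0.85
  tri ['scene', 'side', 'wrist'] (array([ 0.42598025, -0.18328176,  0.04763041]), np.float64(0.0022772068119409536))
shutter scene [334.1 370.1] 0.69
shutter side [422.9 211.9] 0.66
shutter wrist [311.5 276.7] 0.58
  tri ['scene', 'side', 'wrist'] (array([ 0.42440023, -0.18224308,  0.00915902]), np.float64(0.0036399181194229366))
slot_mouth scene [272.9 234.7] 0.85
slot_mouth scene [357.8 212. ] 0.47
slot_mouth side [344.8 256.2] 0.68
  tri ['scene', 'side'] (array([0.47481996, 0.06628293, 0.07893724]), np.float64(0.0024902565180573615))
bore_mouth scene [253.1 214.2] 0.6
bore_mouth side [321.7 285.7] 0.57
  tri ['scene', 'side'] (array([0.4765813 , 0.13730319, 0.07566504]), np.float64(0.0015142732479720429))
vial_0 scene [358.1 334. ] 0.78
vial_0 side [193.1 316. ] 0.59
  tri ['scene', 'side'] (array([ 0.79400049,  0.0676083 , -0.38111896]), np.float64(0.09627259934718288))
scene orange [326 330  18  38 346] [334.2 348. ]
[[0.4246, -0.1543, 0.084], [0.4401, -0.1574, 0.084], [0.4197, -0.2167, 0.084], [0.4052, -0.2135, 0.084]]
wrist orange [ 296  269   31   72 1037] [312.2 305.3]
[[0.4104, -0.2043, 0.084], [0.4265, -0.1486, 0.084], [0.4382, -0.1523, 0.084], [0.4225, -0.2084, 0.084]]
side orange [418 175  21  24 273] [427.3 186.1]
[[0.4412, -0.1443, 0.084], [0.4223, -0.2136, 0.084], [0.4005, -0.1911, 0.084], [0.4199, -0.1243, 0.084]]
```

View pics/w2.png

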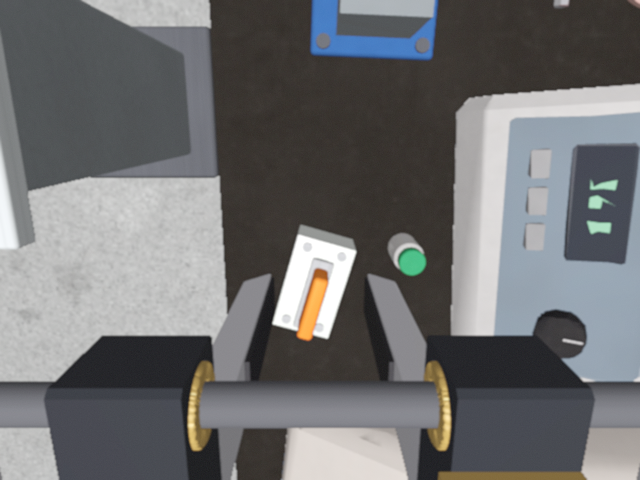

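The wrist view shows the stand and blade yawed about 16° clockwise (orange grip 320,270 to 305,338). The vial cap is at (411,261), clear of the fingers, and a white machine edge sits at about row 430. I'll check clearance to the machine and vial.

```bash
python3 - <<'E'
from h import *
for z in (0,.05,.1,.15): print(z,[np.round(atz(ray('wrist',q),z)[:2],3).tolist() for q in ((290,428),(405,430),(456,110))],[np.round(atz(ray('scene',q),z)[:2],3).tolist() for q in ((468,358),(380,432),(338,262))])
print(atz(ray('wrist',(411,261)),.047))
E
```

```text
0 [[0.399, -0.353], [0.519, -0.356], [0.546, -0.034]] [[0.623, -0.289], [0.425, -0.297], [0.579, 0.001]]
0.05 [[0.403, -0.313], [0.507, -0.315], [0.531, -0.036]] [[0.59, -0.303], [0.407, -0.31], [0.55, -0.033]]
0.1 [[0.407, -0.273], [0.496, -0.275], [0.516, -0.037]] [[0.558, -0.316], [0.389, -0.323], [0.52, -0.068]]
0.15 [[0.411, -0.233], [0.484, -0.235], [0.501, -0.039]] [[0.526, -0.329], [0.37, -0.336], [0.491, -0.102]]
[ 0.50460064 -0.15486449  0.047     ]
```

Call:
{"method": "carry_out", "body": {"deltas": "-0.2 1 -3 8; -0.2 1 -2.8 8; 0 2 0 0; 0 0 0 0; 0 0 0 0"}}

```text
t: 3.5
tool_pos: [0.4224, -0.1774, 0.1772]
tool_rot: [-0.7, 0.7, -0.098, 0.098]
force: [0.5, -0.4, 0.1]
grip_width: 0.0374
```

```bash
python3 - <<'E'
from h import *
from scipy.spatial.transform import Rotation as Ro
o=get_obs(); print(o['t'],o['tool_pos'],o['tool_rot'])
im=save('wrist','w3.png')
hsv=cv2.cvtColor(im,cv2.COLOR_RGB2HSV); m=cv2.inRange(hsv,(8,150,100),(20,255,255)); m[:, :200]=0; m[:,450:]=0
nc,l,st,ce=cv2.connectedComponentsWithStats(m); print(st[1:][st[1:,4]>100])
for r in tip_of('shoulder','wrist')[:1]: print(r['location'],r['conf'],atz(ray('wrist',r['location']),.05))
p=np.array(o['tool_pos']);w,x,y,z=o['tool_rot'];T=Ro.from_quat([x,y,z,w]).as_matrix();print(T.round(3))
for z in (.05,.084): print(proj('wrist',[.425,-.1825,z]))
E
```

```text
3.5 [ 0.42240438 -0.17738401  0.17716874] [-0.70016524  0.70033482 -0.09799091  0.09847619]
[[ 318  205   17   83 1312]]
[324.9, 237.7] 0.89 [ 0.42436972 -0.18232643  0.05      ]
[[ 0.961  0.001  0.275]
 [-0.275 -0.     0.961]
 [ 0.001 -1.    -0.   ]]
[325.82183747 237.69135932]
[326.68488457 251.45664537]
```

View pics/w3.png

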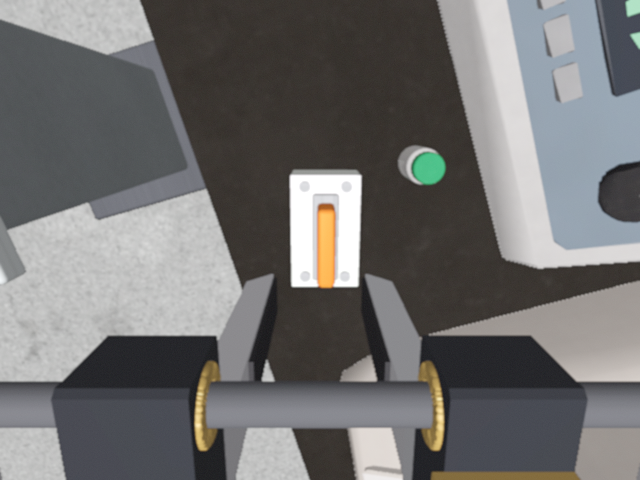

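Blade and stand are now square to the jaws (orange centre about (326,247), between the fingers). The offset is +0.36 cm x and −0.35 cm z. I'll descend.

Call:
{"method": "carry_out", "body": {"deltas": "0.35 1 -0.35 0; 0 3.7 0 0; 0 4 0 0; 0 2 0 0; 0 0 0 0"}}

```text
t: 4.22
tool_pos: [0.4239, -0.1815, 0.0681]
tool_rot: [0.701, -0.7, 0.099, -0.097]
force: [0.5, -0.5, 1.4]
grip_width: 0.0377
```

Call:
{"method": "carry_out", "body": {"deltas": "0 0 0 0; 0 0 0 0; 0 0 0 0; 0 0 0 0; 0 0 0 0", "grip": 0, "force": 35}}

```text
t: 4.85
tool_pos: [0.4248, -0.1819, 0.07]
tool_rot: [-0.7, 0.7, -0.098, 0.099]
force: [-0.8, 1.1, 6.7]
grip_width: 0.0119
```

```bash
python3 - <<'E'
from h import *
a=grab_frame('scene')[290:410,270:430];b=grab_frame('side')[130:250,350:510]
cv2.imwrite('pics/c1.png',cv2.resize(np.hstack([a,b])[:,:,::-1],None,fx=2.4,fy=2.4,interpolation=cv2.INTER_CUBIC))
E
```

```text
(no output)
```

View pics/c1.png

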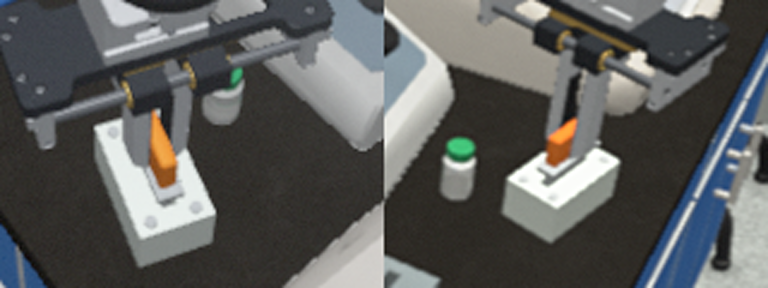

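Jaw width is 11.9 mm, so the grip is held, and both views show the orange grip squarely between the fingers. I'll lift and carry it towards the block, stopping short of the slot to measure.

Call:
{"method": "carry_out", "body": {"deltas": "0 -1 0 0; 0 -4 0 0; 0 -4.5 0 0; 0 -3.5 0 0; 0 0 0 0"}}

```text
t: 5.58
tool_pos: [0.4252, -0.1821, 0.2021]
tool_rot: [-0.7, 0.701, -0.097, 0.1]
force: [-0.2, 0.4, -1.2]
grip_width: 0.0121
```

Call:
{"method": "carry_out", "body": {"deltas": "0 0 4 -8; 0 0 4 -7.5; 1 0 5 0; 1.5 0 2 0; 0 0 0 0"}}

```text
t: 6.2
tool_pos: [0.4666, -0.0328, 0.1985]
tool_rot: [0.707, -0.707, 0.003, -0.002]
force: [-0.4, 0.2, -0.9]
grip_width: 0.0118
```

```bash
python3 - <<'E'
from h import *
o=get_obs(); print(o['t'],o['tool_pos'],o['tool_rot'],o['grip_width'],o['force'])
im=save('wrist','w4.png');grab_frame('scene');grab_frame('side')
for k,z in (('slot_mouth',.08),('bore_mouth',.08),('shoulder',None),('shutter',None)):
    rs=[]
    for n in ('wrist','scene','side'):
        for r in tip_of(k,n)[:1]:
            print(k,n,np.round(r['location'],1),round(r['conf'],2),atz(ray(n,r['location']),z or o['tool_pos'][2]-(.02 if k=='shoulder' else .062)).round(4)); rs.append(ray(n,r['location']))
    if len(rs)>1: print('   ',tri(rs))
E
```

```text
6.2 [ 0.46661453 -0.0328203   0.19847733] [ 0.707201   -0.70700459  0.0029144  -0.00165856] 0.011787058733351856 [-0.42192296  0.19760635 -0.91650136]
slot_mouth wrist [331.9  92.6] 0.56 [0.4741 0.0586 0.08  ]
slot_mouth scene [274.6 235.4] 0.55 [0.4786 0.0629 0.08  ]
slot_mouth side [345.3 255.1] 0.71 [0.4721 0.0656 0.08  ]
    (array([0.47528893, 0.0611635 , 0.07866934]), np.float64(0.0037434817171231372))
bore_mouth scene [253.3 213.2] 0.81 [0.4779 0.1357 0.08  ]
bore_mouth side [320.9 284.5] 0.59 [0.4754 0.1396 0.08  ]
    (array([0.4776186 , 0.13749857, 0.07778272]), np.float64(0.0012047590119848707))
shoulder scene [301.1 227.6] 0.96 [ 0.4718 -0.0324  0.1785]
shoulder side [380.9 177.7] 0.77 [ 0.4617 -0.0284  0.1785]
    (array([ 0.46735661, -0.03290061,  0.17718167]), np.float64(0.004513233778766686))
shutter wrist [320.2 257.9] 0.56 [ 0.4664 -0.0327  0.1365]
shutter scene [299.3 248. ] 0.91 [ 0.4672 -0.0331  0.1365]
shutter side [377.7 195.7] 0.92 [ 0.4658 -0.0336  0.1365]
    (array([ 0.4663837 , -0.03312396,  0.13665306]), np.float64(0.0006831377797665705))
```

View pics/w4.png

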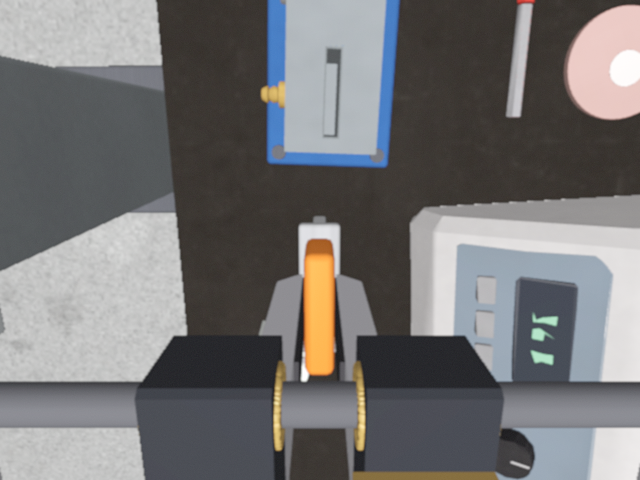

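The blade hangs straight at the tool centre (shutter point 320,258) and the slot is at (324–341, 49–137), turned slightly clockwise. I'll refine the slot's pose at subpixel level from this picture.

```bash
cat > slot.py <<'E'
from h import *
from scipy.spatial.transform import Rotation as Ro
def slot(f,box):
    im=cv2.imread(f).astype(float); l,t,r,b=box
    roi=im[t:b,l:r]; ref=np.median(roi.reshape(-1,3),0); d=np.abs(roi-ref).sum(2)
    m=(d>40).astype(np.uint8); nc,lab,st,ce=cv2.connectedComponentsWithStats(m); i=1+np.argmax(st[1:,4])
    c=cv2.findNonZero((lab==i).astype(np.uint8)).reshape(-1,2)+[l,t]
    W=np.array([atz(ray('wrist',q),.08)[:2]*1000 for q in c]).astype(np.float32)
    (cx,cy),(w,h),a=cv2.minAreaRect(W); a=a if w<h else a-90; a=a-180 if a>90 else a
    print('px',c.min(0),c.max(0),'slot mm',round(cx,2),round(cy,2),'size',round(w,1),round(h,1),'yaw',round(a,2),'mean',W.mean(0))
def tool():
    o=get_obs();w,x,y,z=o['tool_rot'];T=Ro.from_quat([x,y,z,w]).as_matrix()
    print(o['t'],np.round(o['tool_pos'],4),'yaw',np.degrees(np.arctan2(T[1,0],T[0,0])),'tilt',np.degrees(T[:2,1]),o['force'],o['grip_width'])
E
python3 - <<'E'
from slot import *
tool(); slot('pics/w4.png',(296,30,374,145))
E
```

```text
6.95 [ 0.4667 -0.034   0.1994] yaw -0.5010578333832867 tilt [ 0.00016833 -0.00062146] [ 0.02627986 -1.30658774 -0.50227616] 0.011840358524892958
px [322  47] [342 138] slot mm 474.61 58.79 size 55.0 10.6 yaw -2.43 mean [476.5898    63.887047]
```

Call:
{"method": "carry_out", "body": {"deltas": "0.3 0 1.5 1.9; 0.4 0 1.5 0; 0 0 0 0; 0 0 0 0; 0 0 0 0"}}

```text
t: 7.58
tool_pos: [0.4744, -0.0045, 0.1994]
tool_rot: [-0.707, 0.707, -0.015, 0.015]
force: [-0.3, 0.3, -1.5]
grip_width: 0.0117
```

```bash
python3 - <<'E'
from slot import *
tool(); save('wrist','w5.png'); c=cv2.imread('pics/w5.png')
slot('pics/w5.png',(296,75,362,205))
for k in ('shutter','slot_mouth','shoulder'):
    for r in tip_of(k,'wrist')[:2]: print(k,r['location'],r['conf'],atz(ray('wrist',r['location']),{'shutter':.1375,'slot_mouth':.08,'shoulder':.1795}[k]))
cv2.imwrite('pics/w5c.png',cv2.resize(c[40:380,220:420],None,fx=1.7,fy=1.7)); tool()
E
```

```text
7.575 [ 0.4744 -0.0045  0.1994] yaw -2.4059309294946036 tilt [-0.00377411 -0.00357593] [-0.27607789  0.33535413 -1.52458125] 0.011653121227369084
px [308  95] [324 181] slot mm 474.07 60.18 size 54.6 10.7 yaw -2.39 mean [473.7093    59.389736]
shutter [318.8, 257.3] 0.86 [ 0.47339403 -0.00237849  0.1375    ]
shutter [316.0, 138.4] 0.39 [0.47465078 0.06243648 0.1375    ]
slot_mouth [314.4, 136.9] 0.82 [0.47316646 0.06166089 0.08      ]
7.775 [ 0.4744 -0.0044  0.1995] yaw -2.413067948667837 tilt [ 0.00173429 -0.0021559 ] [-0.79042277 -0.13099983 -0.59639323] 0.011656397364632247
```

View pics/w5c.png

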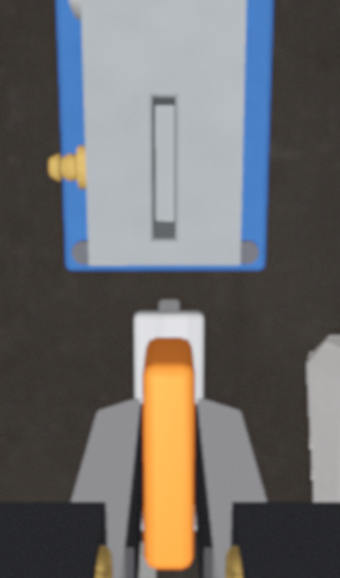

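The crop shows the slot at cols 309–325, rows 96–181 of the full picture, parallel to the blade. The tongue's front end is at (319.4,216) and the shoulder's front at row 223.5. I'll use these to place the blade relative to the TCP.

```bash
python3 - <<'E'
from h import *
f=lambda q,z: atz(ray('wrist',q),z)*1000
print('tongue end',f((319.4,216),.1375)); print('shoulder end',f((319.7,223.5),.1795), 'sh L/R',f((298.8,235),.185),f((340.6,235),.185))
print('grip ends top', f((320,240),.2135), f((320,375),.2135), 'LR',f((304.5,270),.2135),f((334,270),.2135))
print('slot',f((317,138.8),.08),'ends',f((317.5,96.5),.08),f((315.5,181),.08))
print('block L/R at .08',f((271.5,160),.08),f((363,160),.08),'front',f((317,195.5),.08))
E
```

```text
tongue end [474.72429292  21.23121249 137.5       ]
shoulder end [475.06750515  26.67363717 179.5       ] sh L/R [465.76948441  23.16314574 185.        ] [484.03135665  22.40304276 185.        ]
grip ends top [475.20558037  28.21528882 213.5       ] [472.88674711 -28.12326795 213.5       ] LR [468.88703841  16.75554758 213.5       ] [479.99568524  16.29387073 213.5       ]
slot [474.81071555  60.42936931  80.        ] ends [476.25348723  86.62625146  80.        ] [472.63212893  33.02109904  80.        ]
block L/R at .08 [444.25631626  48.05901028  80.        ] [504.52045248  45.54314582  80.        ] front [473.2137427   23.22971531  80.        ]
```

Call:
{"method": "carry_out", "body": {"deltas": "-0.16 0 2.4 0; 0 0 4 0; 0 2.5 0 0; 0 2.1 0 0; 0 0 0 0"}}

```text
t: 8.4
tool_pos: [0.4749, 0.0598, 0.1525]
tool_rot: [-0.707, 0.707, -0.016, 0.014]
force: [1.2, 0.2, -1.2]
grip_width: 0.0118
```

Call:
{"method": "carry_out", "body": {"deltas": "0 0 0 0; 0 0 0 0; 0 0 0 0; 0 0 0 0; 0 0 0 0"}}

```text
t: 9.02
tool_pos: [0.4756, 0.0599, 0.1535]
tool_rot: [-0.707, 0.707, -0.015, 0.015]
force: [-0.7, 0.5, -0.3]
grip_width: 0.0115
```

```bash
python3 - <<'E'
from slot import *
tool(); w=save('wrist','w6.png');s=grab_frame('scene');d=grab_frame('side')
R=[ray(n,tip_of('shutter',n)[0]['location']) for n in ('scene','side') if tip_of('shutter',n)]
print(tri(R))
a=cv2.resize(s[180:300,220:330],None,fx=2.7,fy=2.7,interpolation=3);b=cv2.resize(d[190:310,300:410],None,fx=2.7,fy=2.7,interpolation=3)
c=cv2.resize(w[130:290,265:375],(223,324),interpolation=3)
cv2.imwrite('pics/c2.png',np.hstack([a,b,c])[:,:,::-1])
E
```

```text
9.025 [0.4756 0.0599 0.1535] yaw -2.400805237701268 tilt [ 0.00737372 -0.00048192] [-0.6829134   0.52039099 -0.25969603] 0.011515334741496236
(array([0.47676751, 0.05969626, 0.09290262]), np.float64(0.006633543813890066))
```

View pics/c2.png

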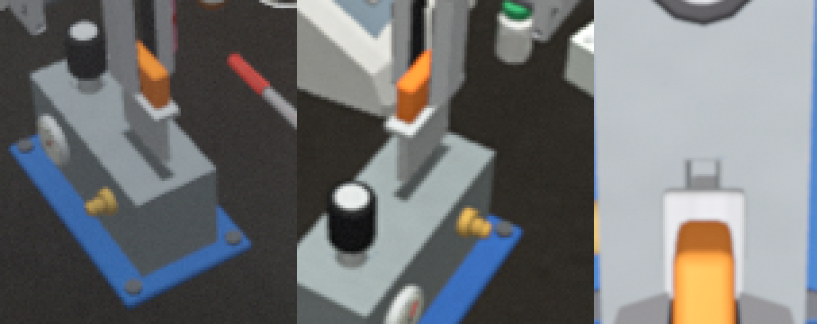

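Views show the tongue right over the slot; in the wrist crop it sits centred in the slot's visible end. I'll start inserting.

Call:
{"method": "carry_out", "body": {"deltas": "0 0.5 0 0; 0 0.5 0 0; 0 0.5 0 0; 0 0.3 0 0; 0 0 0 0"}}

```text
t: 10.0
tool_pos: [0.4755, 0.0599, 0.1352]
tool_rot: [-0.707, 0.707, -0.015, 0.015]
force: [0.2, 0.6, -0.6]
grip_width: 0.0117
```

Call:
{"method": "carry_out", "body": {"deltas": "0 0.7 0 0; 0 0.7 0 0; 0 0.7 0 0; 0 0.7 0 0; 0 0 0 0"}}

```text
t: 10.62
tool_pos: [0.4753, 0.0598, 0.1068]
tool_rot: [-0.707, 0.707, -0.015, 0.014]
force: [0.9, 0.8, -0.6]
grip_width: 0.0119
```

Call:
{"method": "carry_out", "body": {"deltas": "0 0.2 0 0; 0 0.2 0 0; 0 0.2 0 0; 0 0.1 0 0; 0 0 0 0"}}

```text
t: 11.25
tool_pos: [0.4755, 0.0598, 0.1004]
tool_rot: [-0.707, 0.707, -0.015, 0.015]
force: [-0.7, -0.1, -0.6]
grip_width: 0.0117
```

Call:
{"method": "carry_out", "body": {"deltas": "0 0.1 0 0; 0 0.1 0 0; 0 0 0 0; 0 0 0 0; 0 0 0 0"}}

```text
t: 11.88
tool_pos: [0.4757, 0.0599, 0.1]
tool_rot: [0.707, -0.707, 0.015, -0.015]
force: [-9.6, -0.2, 20.6]
grip_width: 0.0116
```

Contact: 20 N up at TCP z = 0.100, exactly where the shoulder should seat (0.020 m offset from the grasp). I'll release, back up a little so the press relaxes, and open.

Call:
{"method": "carry_out", "body": {"deltas": "0 -0.15 0 0; 0 0 0 0; 0 0 0 0; 0 0 0 0; 0 0 0 0", "grip": 0.35}}

```text
t: 12.5
tool_pos: [0.4755, 0.0599, 0.0999]
tool_rot: [-0.707, 0.707, -0.015, 0.015]
force: [-0.4, 0.8, -0.7]
grip_width: 0.033
```

Call:
{"method": "carry_out", "body": {"deltas": "0 -2 0 0; 0 -4 0 0; 0 -4 0 0; 0 -1 -2 0; 0 0 -2 0", "grip": 0.5}}

```text
t: 13.12
tool_pos: [0.4742, 0.0195, 0.2109]
tool_rot: [-0.707, 0.707, -0.014, 0.015]
force: [0.1, -0.9, -0.3]
grip_width: 0.0469
```

Call:
{"method": "carry_out", "body": {"deltas": "0 0 0 0; 0 0 0 0; 0 0 0 0; 0 0 0 0; 0 0 0 0"}}

```text
t: 13.75
tool_pos: [0.4739, 0.0201, 0.2099]
tool_rot: [0.707, -0.707, 0.015, -0.015]
force: [0.4, -0.0, -0.9]
grip_width: 0.0472
```

```bash
python3 - <<'E'
from slot import *
tool(); w=save('wrist','w7.png');s=grab_frame('scene');d=grab_frame('side')
for k,z in (('shoulder',.08),('bore_mouth',.08),('plunger',.01),('band_edge',.04)):
    rs=[]
    for n in ('scene','side','wrist'):
        for r in tip_of(k,n)[:1]:
            p=atz(ray(n,r['location']),z); print(k,n,np.round(r['location'],1),round(r['conf'],2),p.round(4)); 
            if abs(p[0]-.476)<.03: rs.append(ray(n,r['location']))
    if len(rs)>1: print('  ',tri(rs))
a=cv2.resize(s[180:300,220:330],None,fx=2.3,fy=2.3,interpolation=3);b=cv2.resize(d[190:310,300:410],None,fx=2.3,fy=2.3,interpolation=3)
c=cv2.resize(w[0:400,170:430],(179,276),interpolation=3)
cv2.imwrite('pics/c3.png',np.hstack([a,b,c])[:,:,::-1])
E
```

```text
13.75 [0.4739 0.0201 0.2099] yaw -2.381027975443212 tilt [-0.00529107  0.00057998] [ 3.62357021e-01 -5.88491718e-04 -8.92824584e-01] 0.04724461756155681
shoulder scene [274.1 235.4] 0.64 [0.4779 0.0634 0.08  ]
shoulder side [347.  253.1] 0.75 [0.4718 0.0602 0.08  ]
shoulder wrist [320.2 171.9] 0.56 [0.4754 0.062  0.08  ]
   (array([0.47452142, 0.06146559, 0.08159454]), np.float64(0.003159715489982783))
bore_mouth scene [252.9 212.1] 0.55 [0.4788 0.1388 0.08  ]
bore_mouth side [321.7 283.8] 0.73 [0.475  0.1377 0.08  ]
bore_mouth wrist [582.3 122.4] 0.44 [0.6518 0.0876 0.08  ]
   (array([0.4766156 , 0.13758305, 0.08060344]), np.float64(0.001713149653077289))
plunger scene [280.9 197.6] 0.75 [0.5869 0.2136 0.01  ]
plunger side [343.9 251.9] 0.7 [ 0.5073 -0.0015  0.01  ]
plunger wrist [315.1  65.9] 0.9 [0.4746 0.139  0.01  ]
band_edge scene [279.8 186.1] 0.92 [0.5873 0.2162 0.04  ]
band_edge side [233.  309.9] 0.6 [0.5854 0.2237 0.04  ]
band_edge wrist [318.8 169.9] 0.63 [0.4743 0.0593 0.04  ]
```

View pics/c3.png

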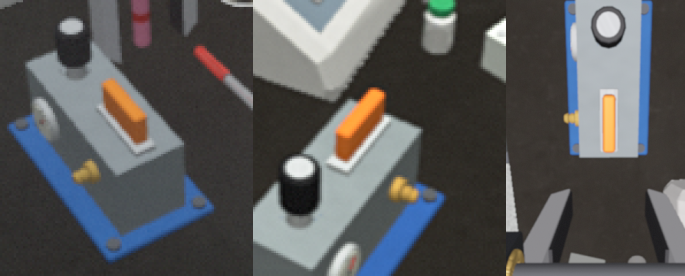

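Both views show the blade fully home, with the shoulder flat on the block, and the plunger undisturbed. Now I'll locate the knob's top disc precisely from the wrist picture plus the side views.

```bash
python3 - <<'E'
from slot import *
tool()
im=cv2.imread('pics/w7.png'); hsv=cv2.cvtColor(im,cv2.COLOR_BGR2HSV)
m=((hsv[:,:,2]<70)).astype(np.uint8); m[:, :285]=0;m[:,350:]=0;m[90:]=0
c=cv2.findNonZero(m).reshape(-1,2); print('dark',c.min(0),c.max(0))
roi=np.zeros_like(m); roi[c[:,1].min():c[:,1].max(),c[:,0].min():c[:,0].max()]=1
h=cv2.convexHull(c)
m2=np.zeros_like(m); cv2.fillPoly(m2,[h],1); w=((hsv[:,:,2]>190)&(m2>0)).astype(np.uint8)
nc,l,st,ce=cv2.connectedComponentsWithStats(w); i=1+np.argmax(st[1:,4]); print('disc',st[i],ce[i],[atz(ray('wrist',ce[i]),z).round(4) for z in (.127,.128)])
for n in ('scene','side'):
    q=proj(n,[.4775,.139,.128]); print(n,q)
a=grab_frame('scene');b=grab_frame('side')
for n,I in (('scene',a),('side',b)):
    q=proj(n,[.4775,.139,.128]).astype(int); y0,x0=q[1]-14,q[0]-14
    g=cv2.cvtColor(I,cv2.COLOR_RGB2HSV)[y0:y0+28,x0:x0+28]; w=((g[:,:,2]>185)).astype(np.uint8)
    nc,l,st,ce=cv2.connectedComponentsWithStats(w); i=1+np.argmax(st[1:,4]); u=ce[i]+[x0,y0]; print(n,st[i],u,atz(ray(n,u),.128).round(4))
E
```

```text
14.5 [0.4739 0.0199 0.2099] yaw -2.4024393822502175 tilt [-0.00331252 -0.00061367] [-0.05896945  0.15736617  0.35097098] 0.0471032037179413
dark [296  39] [342  68]
disc [304  40  31  14 282] [319.27659574  46.06028369] [array([0.4778, 0.1346, 0.127 ]), array([0.4778, 0.1344, 0.128 ])]
scene [249.99428442 192.66806322]
side [319.90828276 262.27462194]
scene [12 11  8  5 32] [250.53125 190.875  ] [0.4809 0.1428 0.128 ]
side [ 9 10 12  9 81] [319.72839506 262.44444444] [0.4776 0.1394 0.128 ]
```

Call:
{"method": "carry_out", "body": {"deltas": "-0.1 0 4 0; 0 0 4 0; 0 0 4 0; 0 0 0 0; 0 0 0 0"}}

```text
t: 15.22
tool_pos: [0.4779, 0.1395, 0.2099]
tool_rot: [-0.707, 0.707, -0.015, 0.015]
force: [-0.1, -0.6, 0.8]
grip_width: 0.047
```

Call:
{"method": "carry_out", "body": {"deltas": "0 3 0 0; 0 3 0 0; 0 0 0 0; 0 0 0 0; 0 0 0 0"}}

```text
t: 15.85
tool_pos: [0.4785, 0.1397, 0.1512]
tool_rot: [0.707, -0.707, 0.014, -0.016]
force: [-0.5, 0.2, -0.2]
grip_width: 0.0473
```

```bash
python3 - <<'E'
from slot import *
tool(); w=save('wrist','w8.png');s=grab_frame('scene');d=grab_frame('side')
a=cv2.resize(s[140:260,190:310],None,fx=2.3,fy=2.3,interpolation=3);b=cv2.resize(d[190:310,260:380],None,fx=2.3,fy=2.3,interpolation=3)
c=cv2.resize(w[200:400,230:410],(248,276),interpolation=3)
cv2.imwrite('pics/c4.png',np.hstack([a,b,c])[:,:,::-1])
E
```

```text
15.85 [0.4785 0.1397 0.1512] yaw -2.417250288835829 tilt [0.11269822 0.02314591] [-0.51224704  0.20403108 -0.22044582] 0.04733241795793454
```

View pics/c4.png

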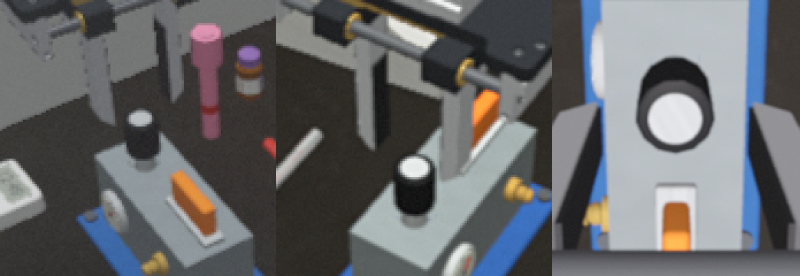

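The knob sits between the fingers, with the disc at about (320,287) in the wrist picture; the pink look-alike is well behind. I'll compute the final offset.

```bash
python3 - <<'E'
from slot import *
tool(); im=cv2.imread('pics/w8.png'); g=cv2.cvtColor(im,cv2.COLOR_BGR2GRAY)[255:320,285:355]
nc,l,st,ce=cv2.connectedComponentsWithStats((g>195).astype(np.uint8))
for i in range(1,nc):
    if st[i,4]>200: print(st[i],ce[i]+[285,255],atz(ray('wrist',ce[i]+[285,255]),.128).round(4))
E
```

```text
16.0 [0.4781 0.1399 0.1506] yaw -2.4003647378383532 tilt [0.06143347 0.01384478] [ 0.09646398 -1.24083127 -0.47737943] 0.04679530172465945
[  15   13   38   36 1063] [318.82784572 285.58419567] [0.4771 0.1403 0.128 ]
```

Call:
{"method": "carry_out", "body": {"deltas": "-0.03 2.5 0 0; 0 2.1 0 0; 0 0 0 0; 0 0 0 0; 0 0 0 0"}}

```text
t: 16.62
tool_pos: [0.478, 0.1399, 0.1049]
tool_rot: [0.707, -0.707, 0.014, -0.015]
force: [-1.2, 0.3, -0.4]
grip_width: 0.0467
```

Call:
{"method": "carry_out", "body": {"deltas": "0 0 0 0; 0 0 0 0; 0 0 0 0; 0 0 0 0; 0 0 0 0", "grip": 0, "force": 25}}

```text
t: 17.25
tool_pos: [0.4777, 0.1399, 0.1041]
tool_rot: [0.707, -0.707, 0.015, -0.015]
force: [0.5, 0.1, 3.5]
grip_width: 0.0276
```

```bash
python3 - <<'E'
from slot import *
tool()
for _ in range(4): grab_frame('side')
tool()
E
```

```text
17.25 [0.4777 0.1399 0.1041] yaw -2.3957901718836063 tilt [0.0227308  0.00648378] [0.45482586 0.06180067 3.53006788] 0.027574433595538402
17.45 [0.4778 0.1399 0.1041] yaw -2.3988667101409176 tilt [0.02880652 0.00468941] [1.45366069 0.65124122 3.33784648] 0.027720967781177837
```

Call:
{"method": "carry_out", "body": {"deltas": "0 -0.2 0 0; 0 -0.4 0 0; 0 -0.4 0 0; 0 0 0 0; 0 0 0 0"}}

```text
t: 18.08
tool_pos: [0.4775, 0.1398, 0.1139]
tool_rot: [-0.707, 0.707, -0.015, 0.015]
force: [0.4, 0.0, -1.9]
grip_width: 0.0274
```

Lifting freely with only its own weight on the wrist and no lateral force. Continuing.

Call:
{"method": "carry_out", "body": {"deltas": "0 -0.5 0 0; 0 -0.7 0 0; 0 -0.7 0 0; 0 -0.7 0 0; 0 -0.4 0 0"}}

```text
t: 18.7
tool_pos: [0.4777, 0.1399, 0.1445]
tool_rot: [0.707, -0.707, 0.015, -0.015]
force: [0.6, -0.4, -2.6]
grip_width: 0.0277
```

Call:
{"method": "carry_out", "body": {"deltas": "0 -0.4 0 0; 0 -0.1 0 0; 0 0 0 0; 0 0 0 0; 0 0 0 0"}}

```text
t: 19.32
tool_pos: [0.4776, 0.1398, 0.1488]
tool_rot: [-0.707, 0.707, -0.015, 0.015]
force: [-0.7, 0.5, -3.1]
grip_width: 0.0275
```

```bash
python3 - <<'E'
from slot import *
tool(); s=grab_frame('scene');d=grab_frame('side')
for n in ('scene','side'):
    for r in tip_of('band_edge',n)[:3]: print(n,np.round(r['location'],1),round(r['conf'],2))
    for z in (.08,.084,.085,.09,.095): print('   pred axis',z,proj(n,[.4778,.1402,z]).round(1))
    I=s if n=='scene' else d; h=cv2.cvtColor(I,cv2.COLOR_RGB2HSV); q=proj(n,[.4778,.1402,.09]).astype(int)
    m=(((h[:,:,0]<6)|(h[:,:,0]>172))&(h[:,:,1]>130)&(h[:,:,2]>60)); y,x=np.nonzero(m[q[1]-25:q[1]+25,q[0]-15:q[0]+15]); print(n,'red rows',y.min()+q[1]-25,y.max()+q[1]-25,'cols',x.min()+q[0]-15,x.max()+q[0]-15) if len(y) else print('none')
a=cv2.resize(s[160:240,210:290],None,fx=5,fy=5,interpolation=3);b=cv2.resize(d[230:310,280:360],None,fx=5,fy=5,interpolation=3)
cv2.imwrite('pics/c5.png',np.hstack([a,b])[:,:,::-1])
E
```

```text
19.325 [0.4776 0.1398 0.1488] yaw -2.401175055985845 tilt [-0.01333834 -0.00200241] [-0.6918304   0.47692359 -3.05937508] 0.027521732175496246
scene [281.9 188.1] 0.95
scene [254.1 209.6] 0.62
   pred axis 0.08 [252.1 211.9]
   pred axis 0.084 [251.9 210.3]
   pred axis 0.085 [251.8 209.9]
   pred axis 0.09 [251.6 207.9]
   pred axis 0.095 [251.4 205.9]
scene red rows 208 211 cols 249 255
side [321.4 284.3] 0.83
side [231.  310.9] 0.68
   pred axis 0.08 [319.3 284.2]
   pred axis 0.084 [319.3 282.5]
   pred axis 0.085 [319.3 282. ]
   pred axis 0.09 [319.3 279.9]
   pred axis 0.095 [319.3 277.7]
side red rows 281 285 cols 316 324
```

View pics/c5.png

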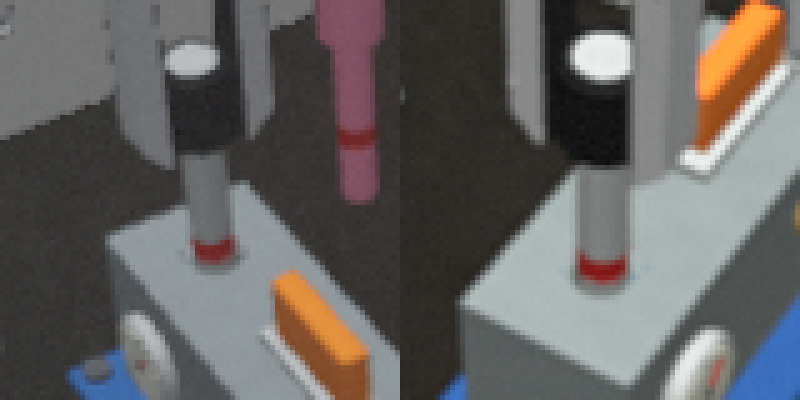

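The red band is fully visible in both views (4 px in scene, 5 px in side, matching 10 mm), with a thin sliver of bare steel below it. The lift by tool pose is 44.7 mm, so I'll hand in while holding.

```bash
python3 - <<'E'
from slot import *
tool(); print(sign_off())
E
```

```text
19.525 [0.4776 0.1398 0.1489] yaw -2.3981079919056647 tilt [-0.00441621 -0.00237777] [ 0.04613107  0.05108793 -2.90589576] 0.02738465816326836
the job is handed in; nothing more can be done
None
```

The leak test is set up, and I handed it in at 19.5 s with the gripper still holding the plunger. `sign_off` reports no verdict.

- **Blade:** I took it out of the stand and slid it into the slot with no measurable resistance. It seated with a 20 N contact at the height where the shoulder should meet the block's top. I then let go, and two camera views show the shoulder flat on the block.
- **Plunger:** I gripped the knob and drew it straight up 44.7 mm, measured from the tool pose. That leaves about 5 mm of bare steel below the band, with roughly 25 mm of rod still in the bore. Sideways force stayed around 1 N or less at each reading. Both views show the whole red band out, and the last reading was steady.

**Disagreements:**
- The networks' single-view points for the slot and bore differed by 3–7 mm between cameras. They also sometimes reported the pink look-alike as the plunger. I used the wrist picture for the slot, and the wrist and side pictures for the knob.
- The network put the band's edge at the height of the mouth in the side view, about 5 mm lower than the tool pose gives. I relied on the tool pose and the pictures.

The arm did not touch the vials, marker, petri dish or look-alike. I did not compare their positions before and after.

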